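# Level a stove-top shelf by its push-and-turn foot

### The arm

A 6-joint arm with a two-finger parallel gripper is mounted at the origin on a cart in front of the work surface, level with it; the furniture and walls round the work are solid. World frame = base frame: x ahead of the robot, y to its left, z up, the work surface at z = 0. Lengths are in mm, angles in rad, forces in N, time in s.
With the tool pointing down it reaches from about 275 to 750 mm from the base axis. Payload 10.2 kg.
Tool frame: the origin (TCP) lies at the very end of the fingers, on their centre line; the grasp point (between the pads) lies 19 mm behind it (ctrl.tcp_to_grasp is the distance from the TCP to the grasp point, in mm); z points along the fingers, y is the direction in which the jaws open and shut (so a half turn about z gives the same grasp; the last joint's range is limited). The gripper opens to 85 mm and grips with 20 to 120 N. Pads are 22 mm wide; open, the fingers measure 114 mm over their backs; the gripper's body (76 mm by 85 mm) begins 54 mm behind the grasp point. The pads swing forward as they close: fully open they stand 13 mm farther back than shut.
Start: joints at [1.107, 0.313, 1.498, -0, 1.331, -0.223], TCP at [125.214, 509.855, 231.294] pointing down, gripper open.
Joint ranges: [-2.94, 2.94], [-0.97, 2.17], [0.19, 2.56], [-1.23, 4.37], [0.02, 3.11], [-2.88, 2.88]. Speed limits (rad/s): [2.39, 2.39, 3.01, 3.14, 3.14, 3.14].

### API

Orientations are given as a unit quaternion [w, x, y, z].
In Python, from rig import ctrl, cams, job gives the robot as it stands. The module is installed in compiled form; this text tells all that it offers.
- The arm moves only by the tool drive_tool, never from a script. Its arguments are lists of equal length, an entry for each row: "gripper": the opening, from 0 (shut) to 1 (fully open); "dp": the shift along the tool's x, y, z normalised to -1 to 1, where 1 is 0.2 m, a list of three; "twist": the turn about the tool's z normalised to -1 to 1, where 1 is 90 degrees. In form: {"gripper": [gripper, ...], "dp": [[tx, ty, tz], ...], "twist": [twist, ...]}. A call has 1 to 20 rows; each row is the pose to reach, as a shift and turn from the pose commanded when the call began, along the tool's axes at that moment; what a row does not reach only later rows make up. A row lasts 1/10 s, in which the tool goes at most 50 mm and 8.59 degrees, less where a joint would pass 70% of its speed; a pose out of reach is approached as far as the arm can. A call with a number of a shift or a turn outside -1 to 1 is refused whole. A call with a gripper value outside its range is refused whole. The fingers move at their own pace and stop on an object; "newtons" is the grip in N (left out, the last holds). Time passes only in rows, so rows that repeat a pose let the fingers close. It gives the time, the measured TCP pose, the force and the opening at its end, in the units of the state.
- ctrl.sense(): the state, without advancing time (a new reading comes with each control period).
- cams.capture(name): name is "scene" or "top"; returns a dict with "pixels" (480x640x3 uint8, red, green, blue), "camera_matrix" (3x3 intrinsics, pixels), "xyz" and "orientation" of the camera in the world. Camera axes: x right, y down, z forward; pixel columns grow to the right and rows downward; lengths in mm; the calibration is good to about 2 mm. A picture is of the moment at which its call begins. There is no depth.
- job.finish_job(): hands the job in, once; it reports no verdict.
The state is a dict: "time_s": time; "joints": joint angles; "dq": joint speeds; "tau": joint torques, N m; "eef_pos": TCP position; "ee_rot": TCP orientation; "force": force on the tool from outside, world axes, zero at the start; "wrist_torque": the same for the moment, N m; "grip_width": opening from 0.0 (shut) to 1.0 (fully open).
Only numpy, scipy, OpenCV 4.12 (cv2) and the standard library are available. Lean on these libraries where they do the work, as an engineer would, in place of code of your own. Each camera call takes 0.05 s, during which the arm holds its last target.

### The job

Stand the spirit level on the wooden board of the low stove-top shelf, lengthways along the board, and let go of it. Then grip the black knob of the shelf's levelling foot, press it down to free its lock and, still pressing, turn it until the bubble sits centred between the two marks of the level. Finish while still gripping the knob and pressing it down, with the level left standing on the board, and do not disturb the jar, the mill or the shaker.

Things in the scene. Friction and masses are not known exactly. Their poses are not given: they have to be found in the camera images.
- level: the spirit level, an aluminium bar with black end caps, 180 long x 28 wide x 36 high (mm), about 0.3 kg, standing on its flat underside on the range at first. Origin: centre of its underside; x runs along its length, z up. In its top a vial with black floor holds a white bubble 16 x 9 mm; two black marks cross the top 12 mm either side of the middle.
- bubble (a joint): position of the bubble's middle along the level's own x (m); 0 = centred between the marks, positive = towards the +x end, which is then the higher end. It moves 0.64 mm per milliradian that the level's length slopes and settles within about 2 s.
- shelf: the tilting board of the low shelf that is fixed on the range: wood, 245 long x 130 wide x 12 mm thick, roughly 60 mm above the range. Its y runs along its length and points away from the knob, z is normal to the board. Origin: at half its thickness on the hinge line; the board spans y from -245 to 0 mm, the knob's axis is at y = -295 mm. Once the level stands on it its knob end starts 14 to 32 mrad too low; it gives a little under load (20 mrad per Nm about the hinge).
- shelf_top (a point): middle of the board's top face; the level goes about here, its length along the shelf's y
- knob: the round black ribbed knob on the levelling foot beyond one end of the board: 44 mm diameter, 26 mm high, axis upright, can be gripped across any diameter; origin at the centre of its underside when up, 104 mm above the range (it does not follow the press). Below it is a 36 mm wide housing, its top 94 mm above the range. The knob keeps its height while the board tilts.
- knob_grip (a point): point on the knob's axis at the height to grip it, 14 mm above its underside; goes down with the press. Clockwise seen from above raises the knob end of the board by 20 mrad per radian of turn, so the bubble moves 12.8 mm per radian towards the knob end; counter-clockwise lowers it. From the start it can turn 3.0 rad clockwise, 0.8 rad counter-clockwise.
- knob_press (a joint): how far the knob is pressed down (m): 0 up, 0.008 fully down; the spring needs about 4 N to start and 10 N at the bottom. Up, the knob is locked; pressed at least 5 mm it turns freely; let up, it catches in the next of 8 notches (every 45 degrees, with 0.2 rad of play).
- salt_shaker: salt shaker, 44 mm wide, 90 mm high, bystander behind the work; origin at its underside
- pepper_mill: wooden pepper mill, 58 mm wide, 150 mm high, bystander behind the work; origin at its underside
- honey_jar: honey jar, 63 mm wide, 95 mm high, bystander behind the work; origin at its underside

How it is judged (in metres and radians):
On the way, in this order (a step that is already met when the one before it is completed fails the run):
1. the spirit level stands on the board, along it, and has been let go (contact force between level and shelf above 0.8 N and contact force between level and the fingers below 0.2 N and angle between the x axis of level and the y axis of shelf, either way round below 0.2 rad and angle between level's own z axis and vertical below 0.08 rad), for 0.2 s.
2. with the level standing there, the knob is gripped and pressed down (all of step 1 and value of joint knob_press above 0.0045 m and contact force between the fingers and knob above 2 N), for 0.2 s.
At the end, for the whole second after the job is handed in: The level stands on the board untouched, along it within 0.2 rad (11 degrees); the bubble is within 4 mm of the middle and the board within 9 mrad of level; the fingers still hold the knob (over 2 N) and keep it pressed down by more than 4.5 mm (all of step 2 and value of joint bubble between -0.004 and 0.004 m and angle between shelf's own z axis and vertical below 0.009 rad and linear speed of level below 0.02 m/s); the arm keeps its last pose, push and grip.
It fails at once if a bystander is pushed more than 30 mm or tipped (distance of any of salt_shaker, pepper_mill, honey_jar from where it was at the start of the episode above 0.03 m or angle between any of salt_shaker, pepper_mill, honey_jar's own z axis and vertical above 0.4 rad).
It also fails if it takes over 45 s, if anything falls off the work surface, if the arm or the gripper's body presses on something with over 40 N, if the wrist force passes 120 N, or if a joint passes its speed limit or range.

## Working session

There is one attempt and no reset: what is moved stays moved. The work goes in short steps, Python scripts to look and compute and a tool call to move; the robot and the scene stay as the last step left them, time stands still between calls to the robot, and variables do not carry over. Pictures are saved under pics/ and viewed, and the job is handed in when it is done.

Besides the shell and the picture viewer there is one more tool, called after "Request:" as name(argument=value, ...), one argument or row to a line, values as JSON. drive_tool: Moves the arm, as the interface text tells. Scaled input: -1 to 1 covers 0.2 m each way for a shift and 90 degrees each way for a turn. Its arguments: {"type":"object","properties":{"gripper":{"type":"array","items":{"type":"number"}},"dp":{"type":"array","items":{"type":"array","items":{"type":"number"}}},"twist":{"type":"array","items":{"type":"number"}},"newtons":{"type":"number"}},"required":["gripper","dp","twist"]}

```bash
mkdir -p pics
cat > h.py <<'E'
import numpy as np,cv2,json
from rig import ctrl,cams,job
from scipy.spatial.transform import Rotation as R
def q2R(q): return R.from_quat([q[1],q[2],q[3],q[0]]).as_matrix()
def cap(n,fn):
    c=cams.capture(n); cv2.imwrite('pics/'+fn+'.png',c['pixels'][:,:,::-1]); 
    np.savez('pics/'+fn+'.npz',**{k:np.array(v) for k,v in c.items()}); return c
def load(fn): return dict(np.load('pics/'+fn+'.npz'))
def ray(c,u,v):
    d=q2R(c['orientation'])@np.linalg.solve(np.array(c['camera_matrix']),[u,v,1.]); return np.array(c['xyz'],float),d
def onz(c,u,v,z):
    o,d=ray(c,u,v); return o+d*(z-o[2])/d[2]
def tri(c1,p1,c2,p2):
    o1,d1=ray(c1,*p1);o2,d2=ray(c2,*p2)
    s=np.linalg.lstsq(np.c_[d1,-d2],o2-o1,rcond=None)[0]
    a=o1+d1*s[0];b=o2+d2*s[1]; return (a+b)/2,np.linalg.norm(a-b)
def proj(c,p):
    x=q2R(c['orientation']).T@(np.array(p,float)-np.array(c['xyz'])); x=np.array(c['camera_matrix'])@x; return x[:2]/x[2]
E
python3 - <<'E'
from h import *
for n in('scene','top'):
    c=cap(n,n+'0'); print(n,c['camera_matrix'],c['xyz'],q2R(c['orientation']))
s=ctrl.sense();print(s,ctrl.tcp_to_grasp);print(q2R(s['ee_rot']))
E
```

```text
scene [[491.75008339   0.         318.56722659]
 [  0.         491.75008339 240.7359665 ]
 [  0.           0.           1.        ]] [ 185.22864746 -448.15811082  799.65484588] [[ 0.73428234 -0.51184033  0.4459248 ]
 [-0.67853182 -0.53345975  0.50499036]
 [-0.0205915  -0.67337967 -0.73901002]]
top [[551.07588594   0.         323.74763081]
 [  0.         551.07588594 241.05839253]
 [  0.           0.           1.        ]] [ 533.24697223   13.24013629 1226.90819578] [[ 0.01275574 -0.99733494  0.07183527]
 [-0.99976152 -0.01144725  0.01859744]
 [-0.01772556 -0.07205536 -0.99724311]]
{'time_s': 0.1, 'joints': array([ 1.10659717e+00,  3.13392449e-01,  1.49831466e+00,  2.20217536e-05,
        1.33098905e+00, -2.23407353e-01]), 'dq': array([ 8.92376226e-05, -1.36714690e-03, -1.55886514e-03, -1.07268318e-03,
        2.37356812e-03, -2.09850916e-04]), 'tau': array([ 2.55412764e-03, -4.12903154e+01, -2.60146129e+01, -1.13709473e-04,
        2.91497730e-03, -3.47468657e-06]), 'eef_pos': array([125.11208047, 509.65991402, 230.81060436]), 'ee_rot': array([-1.96047410e-04,  1.20107834e-01,  9.92760698e-01, -5.15857751e-04]), 'force': array([ 0.47550429, -0.48517203, -0.27948167]), 'wrist_torque': array([ 0.04212277,  0.00386957, -0.02167454]), 'grip_width': 1.0010493822287883} 18.700000000000003
[[-9.71148139e-01  2.38476473e-01 -5.13173442e-04]
 [ 2.38476877e-01  9.71147684e-01 -9.77152941e-04]
 [ 2.65339213e-04 -1.07134026e-03 -9.99999391e-01]]
```

View pics/scene0.png

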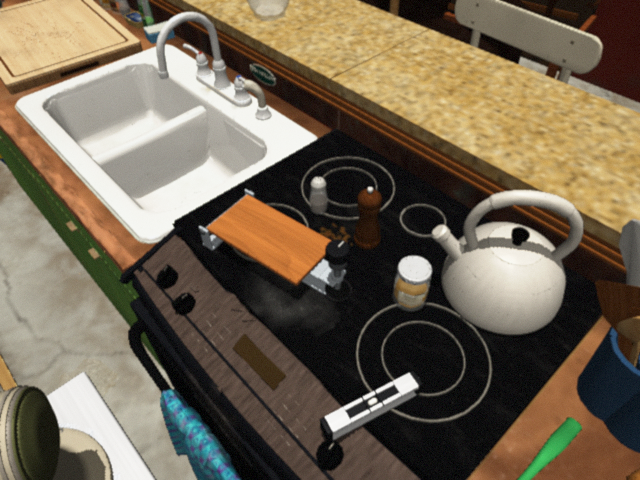

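View pics/top0.png

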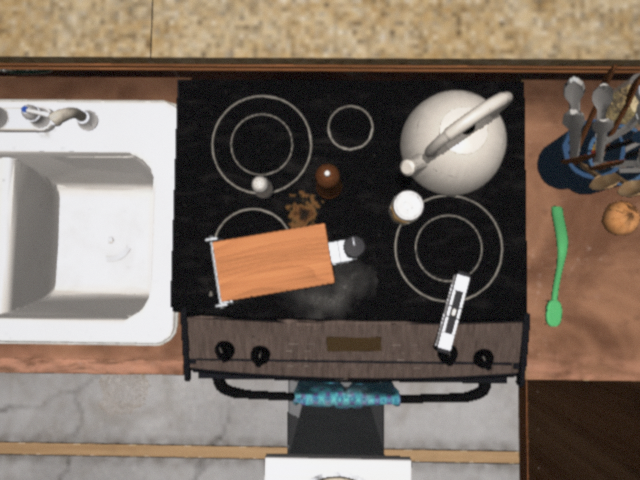

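The scene view shows the level at about (370,405), the board at (275,238) and the knob at (338,250). The top view shows the level at (453,313), the board at (273,262) and the knob at (354,246). I'll zoom in on these.

Run:
```python
from h import *
s=load('scene0')['pixels'][:,:,::-1];t=load('top0')['pixels'][:,:,::-1]
a=cv2.resize(s[360:450,310:430],None,fx=4,fy=4,interpolation=cv2.INTER_CUBIC)
b=cv2.resize(t[260:360,420:490],None,fx=4,fy=4,interpolation=cv2.INTER_CUBIC)
h=600
o=np.zeros((600,800,3),np.uint8);o[:360,:480]=a;o[:400,500:780]=b;cv2.imwrite('pics/z1.png',o)
a=cv2.resize(s[180:310,190:370],None,fx=2.2,fy=2.2,interpolation=cv2.INTER_CUBIC)
b=cv2.resize(t[210:320,195:375],None,fx=2.2,fy=2.2,interpolation=cv2.INTER_CUBIC)
o=np.zeros((600,800,3),np.uint8);o[:a.shape[0],:a.shape[1]]=a;o[300:300+b.shape[0],:b.shape[1]]=b;cv2.imwrite('pics/z2.png',o)
```

```text
(no output)
```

View pics/z1.png

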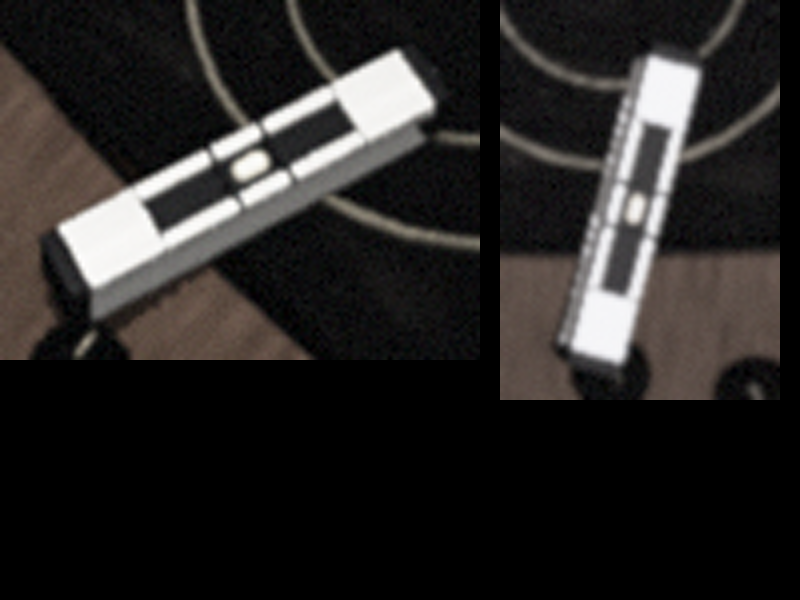

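View pics/z2.png

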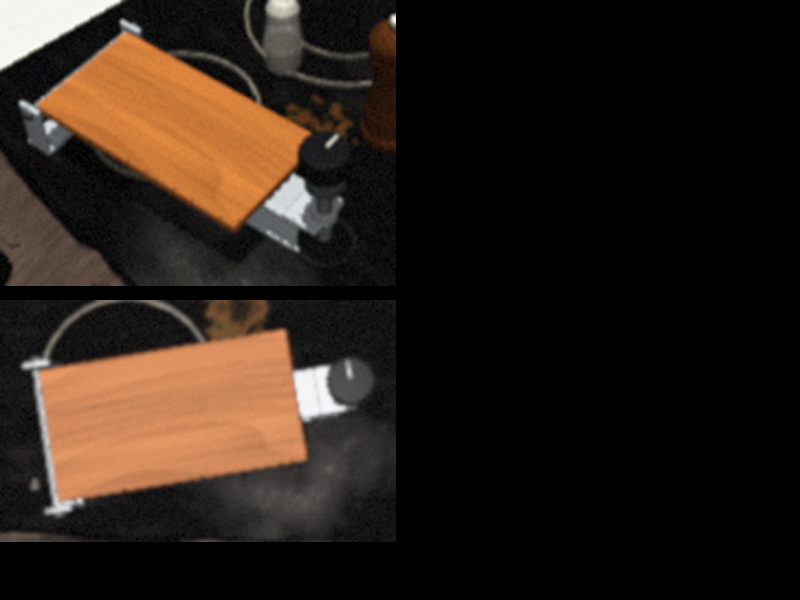

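```bash
cat > meas.py <<'E'
from h import *
def quad(mask):
    mask=cv2.morphologyEx(mask,cv2.MORPH_CLOSE,np.ones((5,5),np.uint8))
    cs=max(cv2.findContours(mask,cv2.RETR_EXTERNAL,cv2.CHAIN_APPROX_NONE)[0],key=cv2.contourArea)
    h=cv2.convexHull(cs); 
    for e in np.arange(1,15,.3):
        a=cv2.approxPolyDP(h,e,True)
        if len(a)==4: break
    a=a[:,0].astype(float); cp=cs[:,0].astype(float)
    L=[]
    for i in range(4):
        p,q=a[i],a[(i+1)%4]; d=(q-p)/np.linalg.norm(q-p); r=cp-p
        t=r@d; n=np.abs(r@np.array([-d[1],d[0]])); k=(n<2.2)&(t>.1*np.linalg.norm(q-p))&(t<.9*np.linalg.norm(q-p))
        vx,vy,x,y=cv2.fitLine(cp[k].astype(np.float32),cv2.DIST_HUBER,0,.01,.01)[:,0]
        L.append(np.cross([x,y,1],[x+vx,y+vy,1]))
    out=[]
    for i in range(4):
        x=np.cross(L[i-1],L[i]); out.append(x[:2]/x[2])
    return np.array(out)
def win(m,x0,x1,y0,y1):
    o=np.zeros_like(m);o[y0:y1,x0:x1]=m[y0:y1,x0:x1];return o
def match(cs,ct,qs,qt,zg):
    # order scene corners to top corners via plane guess
    P=np.array([onz(cs,*p,zg) for p in qs]);Q=np.array([onz(ct,*p,zg) for p in qt]); r=[]
    for i in range(4):
        j=np.argmin(np.linalg.norm(Q-P[i],axis=1)); r.append(tri(cs,qs[i],ct,qt[j]))
    return r
E
python3 - <<'E'
from meas import *
cs=load('scene0');ct=load('top0')
ws=win((cs['pixels'].min(2)>190).astype(np.uint8),310,440,360,450);wt=win((ct['pixels'].min(2)>190).astype(np.uint8),425,490,262,360)
def rep(r):
    P=np.array([x[0] for x in r]);print(P.round(1),[round(x[1],1) for x in r],'mean',P.mean(0).round(1))
    for i in range(4): 
        d=P[(i+1)%4]-P[i];print(np.linalg.norm(d).round(1),np.degrees(np.arctan2(d[1],d[0])).round(1))
qs,qt=quad(ws),quad(wt);print(qs.round(1),qt.round(1));rep(match(cs,ct,qs,qt,36))
def om(c):
    h=cv2.cvtColor(c['pixels'],cv2.COLOR_RGB2HSV);return ((h[:,:,0]>5)&(h[:,:,0]<22)&(h[:,:,1]>100)&(h[:,:,2]>120)).astype(np.uint8)
qs,qt=quad(win(om(cs),195,350,185,290)),quad(win(om(ct),200,345,220,310));print(qs.round(1),qt.round(1));rep(match(cs,ct,qs,qt,65))
E
```

```text
[[417.6 385.5]
 [332.8 431.2]
 [324.9 416.3]
 [408.5 372.9]] [[458.5 272.9]
 [468.3 279.4]
 [449.2 349.1]
 [437.4 346.6]]
[[ 541.5 -276.3   39.6]
 [ 391.2 -234.9   34.1]
 [ 397.1 -209.7   36.7]
 [ 552.3 -253.3   37. ]] [np.float64(3.8), np.float64(0.3), np.float64(1.1), np.float64(4.2)] mean [ 470.5 -243.6   36.8]
156.0 164.6
26.0 76.8
161.3 -15.7
25.6 -115.2
[[206.  227.8]
 [247.3 194.2]
 [330.7 240.3]
 [297.  284. ]] [[323.5 222.3]
 [333.6 282.2]
 [222.2 301.1]
 [213.  242. ]]
[[487.  248.6  58.7]
 [612.3 271.3  59.6]
 [653.9  38.7  59.7]
 [531.5  12.3  48.4]] [np.float64(1.6), np.float64(0.5), np.float64(8.7), np.float64(2.9)] mean [571.2 142.7  56.6]
127.4 10.3
236.3 -79.9
125.8 -167.8
240.7 100.7
```

Run:
```python
from meas import *
cs=load('scene0');ct=load('top0')
def om(c,v=120):
    h=cv2.cvtColor(c['pixels'],cv2.COLOR_RGB2HSV);return ((h[:,:,0]>3)&(h[:,:,0]<25)&(h[:,:,1]>80)&(h[:,:,2]>v)).astype(np.uint8)
for c,w in((cs,(195,335,185,290)),(ct,(205,345,215,310))):
  for v in(80,120,160):
    q=quad(win(om(c,v),*w)); P=np.array([onz(c,*p,62) for p in q]);print(v,q.round(1).tolist(),P.round(0)[:,:2].tolist(),P.mean(0).round(1))
    for i in range(4): 
        d=P[(i+1)%4]-P[i];print(np.linalg.norm(d).round(1),np.degrees(np.arctan2(d[1],d[0])).round(1))
for c,w in((cs,(310,440,360,450)),(ct,(425,490,255,360))):
  for v in(130,170,210):
    m=win((c['pixels'].min(2)>v).astype(np.uint8),*w);q=quad(m)
    P=np.array([onz(c,*p,36) for p in q]);print(v,P.round(0)[:,:2].tolist(),P.mean(0).round(1))
    cc=max(cv2.findContours(cv2.morphologyEx(m,cv2.MORPH_CLOSE,np.ones((5,5))),0,1)[0],key=cv2.contourArea);print(cv2.minAreaRect(cc))
    for i in range(4): 
        d=P[(i+1)%4]-P[i];print(np.linalg.norm(d).round(1),np.degrees(np.arctan2(d[1],d[0])).round(1))
# knob top: circle in top; dark blob in scene
o=np.zeros((600,800,3),np.uint8)
a=cv2.resize(cs['pixels'][225:300,295:365,::-1],None,fx=5.5,fy=5.5,interpolation=cv2.INTER_CUBIC);b=cv2.resize(ct['pixels'][220:275,325:375,::-1],None,fx=7,fy=7,interpolation=cv2.INTER_CUBIC)
o[:a.shape[0],:a.shape[1]]=a;o[:b.shape[0],400:400+b.shape[1]]=b;cv2.imwrite('pics/z3.png',cv2.convertScaleAbs(o,alpha=1.8,beta=20))
```

```text
80 [[331.3, 238.8], [297.3, 285.3], [204.8, 228.0], [246.9, 194.0]] [[653.0, 42.0], [525.0, 0.0], [483.0, 247.0], [611.0, 270.0]] [567.7 139.9  62. ]
134.5 -162.1
250.2 99.6
129.6 10.3
232.4 -79.6
120 [[205.5, 227.5], [246.9, 194.0], [330.7, 240.3], [297.0, 284.0]] [[485.0, 248.0], [611.0, 270.0], [649.0, 40.0], [526.0, 3.0]] [567.7 140.2  62. ]
127.8 10.3
233.8 -80.6
127.9 -163.4
247.9 99.6
160 [[206.3, 227.1], [246.7, 194.5], [329.6, 240.0], [297.0, 282.9]] [[487.0, 247.0], [609.0, 269.0], [648.0, 42.0], [528.0, 5.0]] [568.  140.9  62. ]
124.6 10.2
230.9 -80.4
125.4 -162.9
245.9 99.7
80 [[323.8, 222.5], [334.3, 282.9], [221.9, 301.3], [212.7, 241.3]] [[657.0, 35.0], [529.0, 12.0], [487.0, 248.0], [614.0, 271.0]] [571.7 141.6  62. ]
129.9 -169.4
240.4 100.0
128.6 10.2
239.6 -79.7
120 [[323.5, 222.3], [333.7, 282.2], [221.8, 301.1], [212.8, 242.1]] [[657.0, 36.0], [530.0, 13.0], [488.0, 248.0], [612.0, 271.0]] [571.9 142.   62. ]
128.8 -169.6
239.4 100.3
126.7 10.2
239.1 -79.2
160 [[323.6, 223.7], [333.2, 281.6], [221.7, 300.2], [212.8, 242.5]] [[654.0, 36.0], [532.0, 14.0], [490.0, 
[... 851 characters left out ...]
-278.0], [388.0, -236.0], [399.0, -205.0]] [ 471.1 -242.6   36. ]
((452.186767578125, 311.54986572265625), (16.876903533935547, 76.59022521972656), 14.931416511535645)
29.8 -116.1
159.9 164.7
32.8 69.6
162.6 -16.5
170 [[551.0, -251.0], [544.0, -277.0], [390.0, -236.0], [397.0, -210.0]] [ 470.5 -243.5   36. ]
((452.2469482421875, 311.6991882324219), (16.168331146240234, 75.8172378540039), 14.931418418884277)
26.9 -103.8
159.8 164.9
26.7 75.5
159.5 -15.1
210 [[551.0, -254.0], [542.0, -276.0], [392.0, -235.0], [398.0, -211.0]] [ 470.6 -243.8   36. ]
((453.38067626953125, 311.8717346191406), (12.55300521850586, 74.64952850341797), 15.068490028381348)
23.4 -112.1
155.6 164.9
24.9 75.3
158.7 -15.7
```

View pics/z3.png

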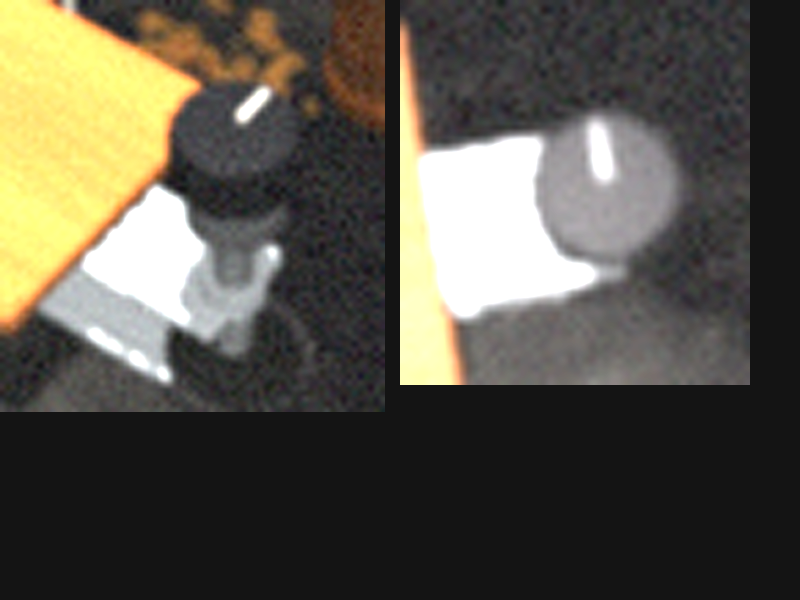

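Run:
```python
from h import *
cs=load('scene0');ct=load('top0')
print(tri(cs,(337.7,248.6),ct,(354.6,246.6)),onz(ct,354.6,246.6,130),onz(cs,337.7,248.6,130))
for b,p in {'mill':(326,176),'shaker':(260,184),'jar':(406,206)}.items(): print(b,onz(ct,*p,{'mill':150,'shaker':90,'jar':95}[b]))
for x in((337.5,248),(430,240)): pass
```

```text
(array([601.99816076, -27.99204912, 128.7733377 ]), np.float64(0.062732152710757)) [601.89731304 -27.92578366 130.        ] [601.26141501 -28.77899438 130.        ]
mill [739.77212175  30.516062   150.        ]
shaker [733.092944   169.12813544  90.        ]
jar [ 689.26338768 -134.48437943   95.        ]
```

Request:
drive_tool(
  gripper=[1, 1, 1, 1, 1],
  dp=[
    [-0.644, -0.811, 0],
    [-0.644, -0.811, 0],
    [-0.644, -0.811, 0],
    [-0.644, -0.811, 0],
    [-0.644, -0.811, 0],
  ],
  twist=[0, 0, 0, 0, 0],
)

```text
time_s: 0.6
eef_pos: [212.8, 318.5, 231.2]
ee_rot: [0.0, 0.122, 0.992, -0.0]
force: [0.5, -0.0, 0.5]
grip_width: 1.0
```

Request:
drive_tool(
  gripper=[1, 1, 1, 1, 1],
  dp=[
    [-0.644, -0.811, 0],
    [-0.644, -0.811, 0],
    [-0.644, -0.811, 0],
    [-0.644, -0.811, 0],
    [-0.644, -0.811, 0],
  ],
  twist=[0, 0, 0, 0, 0],
)

```text
time_s: 1.1
eef_pos: [299.8, 129.8, 231.4]
ee_rot: [0.0, 0.124, 0.992, -0.0]
force: [0.1, 0.9, -1.0]
grip_width: 0.995
```

Request:
drive_tool(
  gripper=[1, 1, 1, 1, 1],
  dp=[
    [-0.644, -0.811, 0],
    [-0.644, -0.811, 0],
    [-0.644, -0.811, 0],
    [-0.644, -0.811, 0],
    [-0.644, -0.811, 0],
  ],
  twist=[0, 0, 0, 0, 0],
)

```text
time_s: 1.6
eef_pos: [386.0, -57.9, 230.9]
ee_rot: [-0.0, 0.122, 0.993, -0.0]
force: [-0.4, 0.6, -0.5]
grip_width: 0.993
```

Request:
drive_tool(
  gripper=[1, 1, 1, 1, 1, 1, 1],
  dp=[
    [-0.644, -0.811, 0],
    [-0.644, -0.811, 0],
    [-0.644, -0.811, 0.2],
    [-0.644, -0.811, 0.5],
    [-0.644, -0.811, 0.7],
    [-0.644, -0.811, 0.7],
    [-0.644, -0.811, 0.7],
  ],
  twist=[-0.014, -0.014, -0.014, -0.014, -0.014, -0.014, -0.014],
)

```text
time_s: 2.3
eef_pos: [469.7, -241.3, 86.8]
ee_rot: [-0.004, 0.109, 0.994, 0.003]
force: [-0.9, 1.3, 1.7]
grip_width: 0.998
```

Run:
```python
from h import *
s=ctrl.sense();print(s['time_s'],s['eef_pos'],s['joints'],s['force']);print(q2R(s['ee_rot']).round(4))
cap('scene','s1');c=cap('top','t1')
o=np.zeros((600,800,3),np.uint8)
a=cv2.resize(load('s1')['pixels'][300:480,280:460,::-1],None,fx=2.2,fy=2.2);b=cv2.resize(c['pixels'][220:400,380:560,::-1],None,fx=2.2,fy=2.2);o[:396,:396]=a;o[:396,400:796]=b;cv2.imwrite('pics/z4.png',o)
```

```text
2.3 [ 469.70243444 -241.2655814    86.75043247] [-6.96671232e-01  4.83744132e-01  1.65852828e+00  2.15923911e-04
  1.00836727e+00 -2.04876153e+00] [-0.92108407  1.33022719  1.65105488]
[[-0.9761  0.2171 -0.0068]
 [ 0.2171  0.9761  0.0059]
 [ 0.0079  0.0043 -1.    ]]
```

View pics/z4.png

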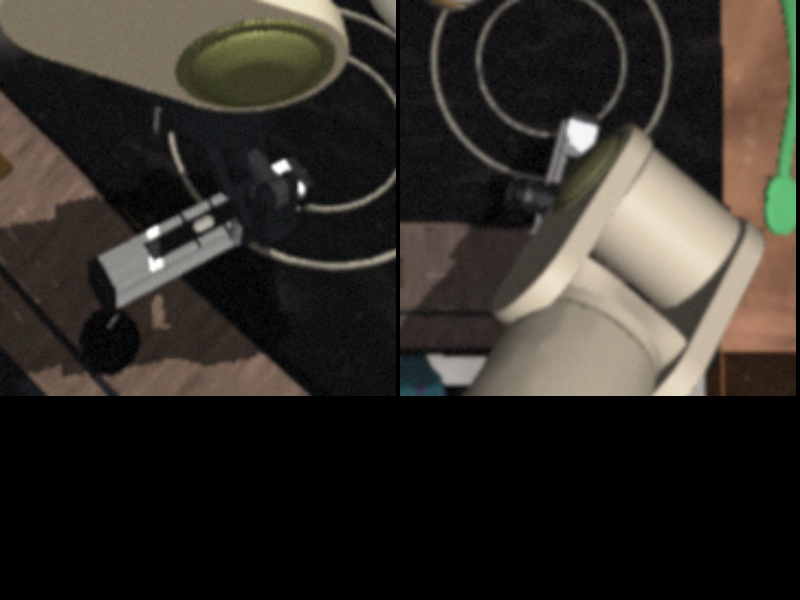

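The fingers hover above the level. In the crops, the level's visible end is at about (130,250) in the scene half and its far cap at (580,135) in the top half. The yaw needs +2.6°, then I descend.

Request:
drive_tool(
  gripper=[1, 1, 1, 1, 1, 1, 1],
  dp=[
    [0, 0, 0.1],
    [0, 0, 0.2],
    [0, 0, 0.3],
    [0, 0, 0.38],
    [0, 0, 0.435],
    [0, 0, 0.435],
    [0, 0, 0.435],
  ],
  twist=[0.029, 0.029, 0.029, 0.029, 0.029, 0.029, 0.029],
)

```text
time_s: 3.1
eef_pos: [471.6, -243.2, 5.7]
ee_rot: [0.001, 0.132, 0.991, -0.001]
force: [-0.2, -0.5, 1.2]
grip_width: 1.001
```

Run:
```python
from h import *
s=ctrl.sense();print(s['time_s'],s['eef_pos'],s['force']);print(q2R(s['ee_rot']).round(4))
cap('scene','s2')
cv2.imwrite('pics/z5.png',cv2.resize(load('s2')['pixels'][300:480,280:480,::-1],None,fx=3,fy=3))
```

```text
3.1 [ 471.56010967 -243.18464951    5.69625675] [-0.15752192 -0.51669507  1.20237315]
[[-9.654e-01  2.609e-01  1.600e-03]
 [ 2.609e-01  9.654e-01 -1.300e-03]
 [-1.900e-03 -8.000e-04 -1.000e+00]]
```

View pics/z5.png

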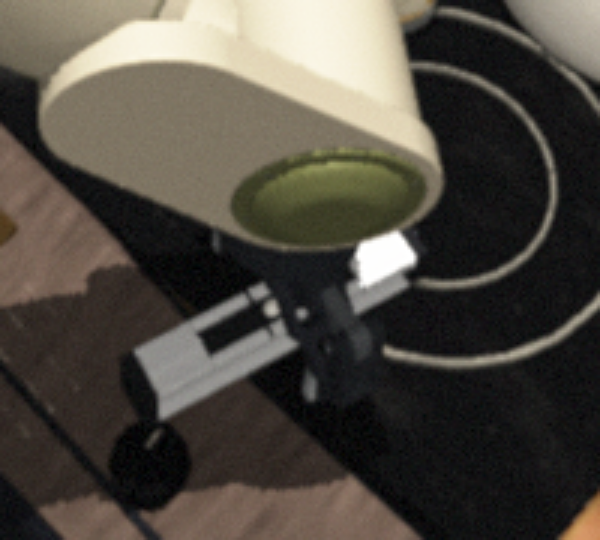

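The fingers straddle the bar around its middle, with the near pad at (325,370) in the crop. Closing.

Request:
drive_tool(
  gripper=[0, 0, 0, 0, 0, 0, 0, 0, 0, 0],
  dp=[
    [0, 0, 0],
    [0, 0, 0],
    [0, 0, 0],
    [0, 0, 0],
    [0, 0, 0],
    [0, 0, 0],
    [0, 0, 0],
    [0, 0, 0],
    [0, 0, 0],
    [0, 0, 0],
  ],
  twist=[0, 0, 0, 0, 0, 0, 0, 0, 0, 0],
  newtons=40,
)

```text
time_s: 4.15
eef_pos: [471.0, -243.2, 4.6]
ee_rot: [0.0, 0.132, 0.991, -0.0]
force: [-0.1, 0.7, 5.2]
grip_width: 0.322
```

Request:
drive_tool(
  gripper=[0, 0, 0, 0, 0, 0, 0],
  dp=[
    [0, 0, -0.1],
    [0, 0, -0.3],
    [0, 0, -0.5],
    [0, 0, -0.7],
    [0, 0, -0.9],
    [0, 0, -0.95],
    [0, 0, -0.95],
  ],
  twist=[0, 0, 0, 0, 0, 0, 0],
)

```text
time_s: 4.85
eef_pos: [470.9, -243.2, 194.5]
ee_rot: [0.0, 0.132, 0.991, -0.0]
force: [-1.4, 0.8, -4.3]
grip_width: 0.32
```

Run:
```python
from h import *
s=ctrl.sense();print(s['time_s'],s['eef_pos'],s['force'],s['grip_width'],s['joints']);print(q2R(s['ee_rot']).round(4))
cap('scene','s3')
```

```text
4.85 [ 470.9091746  -243.15979964  194.45398673] [-1.44693943  0.81471434 -4.2798846 ] 0.31961946983473755 [-6.97886740e-01  3.54239306e-01  1.53966762e+00 -1.35862411e-05
  1.24661038e+00 -2.00433593e+00]
[[-9.653e-01  2.613e-01  8.000e-04]
 [ 2.613e-01  9.653e-01 -7.000e-04]
 [-1.000e-03 -5.000e-04 -1.000e+00]]
```

View pics/s3.png

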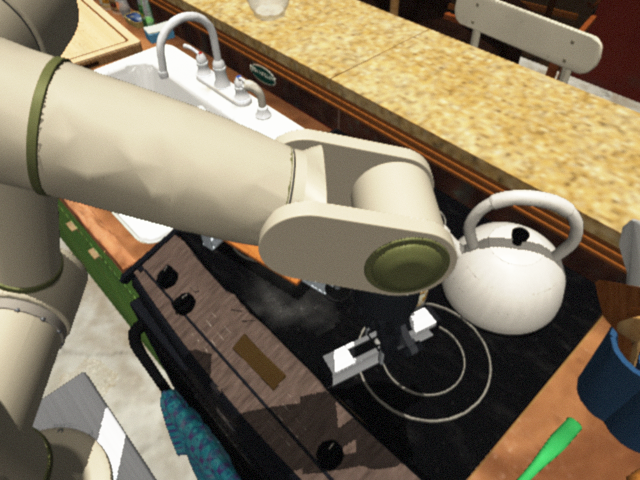

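The level is held level at about (385,345). Carrying it over.

Request:
drive_tool(
  gripper=[0, 0, 0, 0, 0],
  dp=[
    [0, 0.2, 0],
    [0, 0.4, 0],
    [0, 0.6, 0],
    [0, 0.8, 0],
    [0, 1, 0],
  ],
  twist=[0, 0, 0, 0, 0],
)

```text
time_s: 5.4
eef_pos: [522.3, -48.2, 191.5]
ee_rot: [-0.002, 0.132, 0.991, 0.0]
force: [-0.1, 0.6, -2.8]
grip_width: 0.323
```

Request:
drive_tool(
  gripper=[0, 0, 0, 0, 0, 0, 0, 0, 0, 0, 0],
  dp=[
    [0.0325, 0.2, 0],
    [0.0325, 0.4, 0],
    [0.0325, 0.6, 0],
    [0.0325, 0.8, 0],
    [0.0325, 0.95, 0],
    [0.0325, 1, 0],
    [0.0325, 1, 0],
    [0.0325, 1, 0],
    [0.0325, 1, 0],
    [0.0325, 1, 0],
    [0.0325, 1, 0],
  ],
  twist=[0.08, 0.16, 0.24, 0.32, 0.4, 0.48, 0.56, 0.64, 0.719, 0.719, 0.719],
)

```text
time_s: 6.5
eef_pos: [568.5, 144.6, 192.4]
ee_rot: [-0.001, 0.641, 0.768, -0.001]
force: [-0.2, -0.6, -3.1]
grip_width: 0.32
```

Run:
```python
from h import *
s=ctrl.sense();print(s['time_s'],s['eef_pos'],s['force'],s['grip_width'],s['joints']);print(q2R(s['ee_rot']).round(4))
cap('scene','s4');cap('top','t4')
```

```text
6.5 [568.49499382 144.63803567 192.38810217] [-0.24167638 -0.59712521 -3.07140365] 0.31978708642962267 [ 4.95516242e-02  4.80308906e-01  1.35844864e+00  8.84186991e-06
  1.30605576e+00 -1.30688860e-01]
[[-1.793e-01  9.838e-01 -3.200e-03]
 [ 9.838e-01  1.793e-01 -2.000e-04]
 [ 4.000e-04 -3.200e-03 -1.000e+00]]
```

View pics/s4.png

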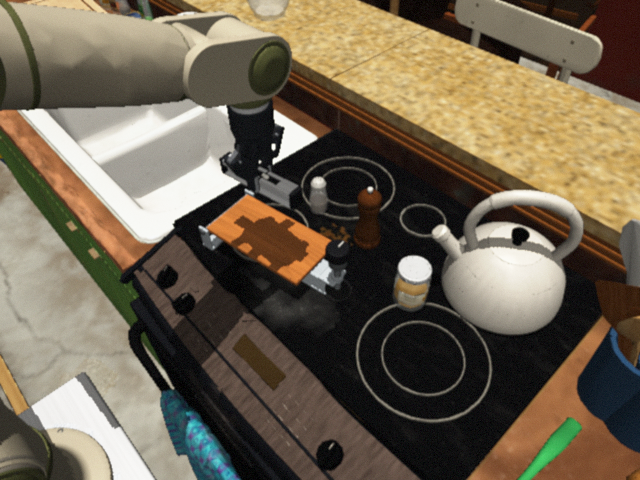

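View pics/t4.png

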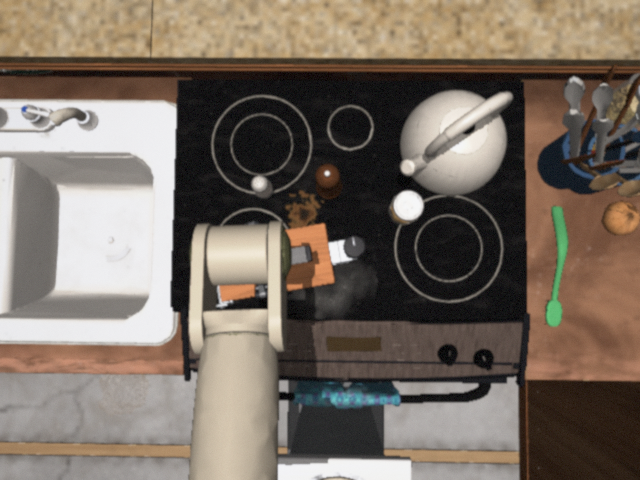

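The level is above the board and aligned with it. Descending.

Request:
drive_tool(
  gripper=[0, 0, 0, 0, 0, 0, 0],
  dp=[
    [0, 0, 0.15],
    [0, 0, 0.3],
    [0, 0, 0.45],
    [0, 0, 0.55],
    [0, 0, 0.59],
    [0, 0, 0.59],
    [0, 0, 0.59],
  ],
  twist=[0, 0, 0, 0, 0, 0, 0],
)

```text
time_s: 7.3
eef_pos: [569.7, 144.8, 77.4]
ee_rot: [0.001, 0.642, 0.767, 0.001]
force: [-0.2, 0.1, -2.7]
grip_width: 0.321
```

Run:
```python
from h import *
s=ctrl.sense();print(s['time_s'],s['eef_pos'],s['force'],s['grip_width'])
c=cap('scene','s5');cv2.imwrite('pics/z6.png',cv2.resize(c['pixels'][150:310,170:370,::-1],None,fx=4,fy=3.5))
```

```text
7.3 [569.67504549 144.75192672  77.35034991] [-0.16064335  0.14956366 -2.65987374] 0.3214681248496102
```

View pics/z6.png

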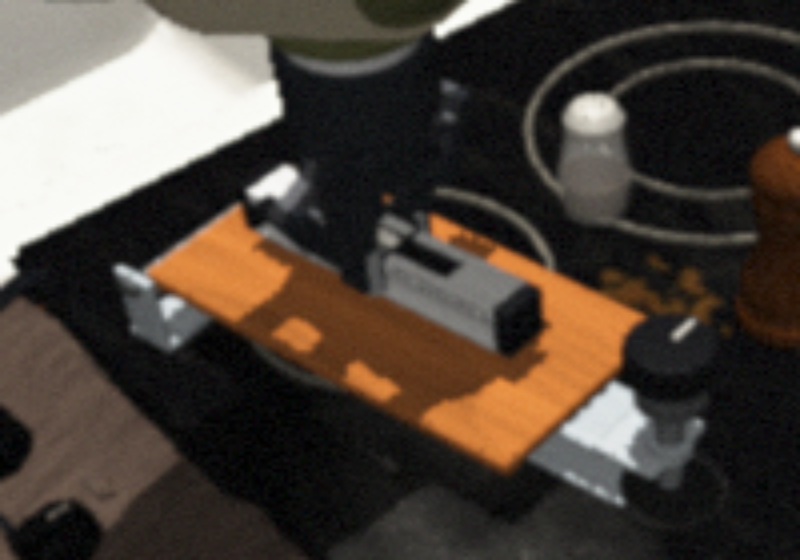

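The bar is over the middle of the board, about 10 mm above it. Its knob-end cap is at (520,315) in the crop.

Request:
drive_tool(
  gripper=[0, 0, 0, 0],
  dp=[
    [0, 0, 0.02],
    [0, 0, 0.04],
    [0, 0, 0.04],
    [0, 0, 0.04],
  ],
  twist=[0, 0, 0, 0],
)

```text
time_s: 7.75
eef_pos: [569.0, 144.7, 68.3]
ee_rot: [-0.0, 0.642, 0.767, -0.0]
force: [-0.2, -0.7, -3.4]
grip_width: 0.324
```

Request:
drive_tool(
  gripper=[0, 0, 0],
  dp=[
    [0, 0, 0.01],
    [0, 0, 0.01],
    [0, 0, 0.01],
  ],
  twist=[0, 0, 0],
)

```text
time_s: 8.05
eef_pos: [569.1, 144.7, 66.3]
ee_rot: [-0.0, 0.642, 0.767, -0.0]
force: [0.1, 0.5, -3.3]
grip_width: 0.321
```

Request:
drive_tool(
  gripper=[0, 0, 0],
  dp=[
    [0, 0, 0.01],
    [0, 0, 0.01],
    [0, 0, 0.01],
  ],
  twist=[0, 0, 0],
)

```text
time_s: 8.35
eef_pos: [569.0, 144.7, 64.2]
ee_rot: [-0.0, 0.642, 0.767, -0.0]
force: [0.0, -0.7, -3.2]
grip_width: 0.322
```

Request:
drive_tool(
  gripper=[0, 0, 0],
  dp=[
    [0, 0, 0.008],
    [0, 0, 0.008],
    [0, 0, 0.008],
  ],
  twist=[0, 0, 0],
)

```text
time_s: 8.65
eef_pos: [569.0, 144.7, 62.6]
ee_rot: [-0.0, 0.642, 0.767, -0.0]
force: [-1.8, -0.1, -3.9]
grip_width: 0.32
```

Request:
drive_tool(
  gripper=[0, 0, 0],
  dp=[
    [0, 0, 0.006],
    [0, 0, 0.006],
    [0, 0, 0.006],
  ],
  twist=[0, 0, 0],
)

```text
time_s: 8.95
eef_pos: [569.2, 144.7, 61.7]
ee_rot: [0.0, 0.642, 0.767, 0.0]
force: [-0.9, -0.9, -1.5]
grip_width: 0.321
```

Force is beginning to drop, so the level is touching. A bit more.

Request:
drive_tool(
  gripper=[0, 0, 0],
  dp=[
    [0, 0, 0.005],
    [0, 0, 0.005],
    [0, 0, 0.005],
  ],
  twist=[0, 0, 0],
)

```text
time_s: 9.25
eef_pos: [569.4, 144.6, 60.8]
ee_rot: [0.0, 0.642, 0.767, 0.0]
force: [-0.1, -1.9, 3.6]
grip_width: 0.325
```

Run:
```python
from h import *
s=ctrl.sense();print(s['time_s'],s['eef_pos'],s['force'],s['wrist_torque'],s['grip_width'])
c=cap('scene','s6');cv2.imwrite('pics/z7.png',cv2.resize(c['pixels'][150:310,170:370,::-1],None,fx=4,fy=3.5))
```

```text
9.25 [569.36153662 144.58103282  60.84009191] [-0.05386786 -1.89813427  3.56703774] [0.06864675 0.07909213 0.03767854] 0.32461299948979555
```

View pics/z7.png

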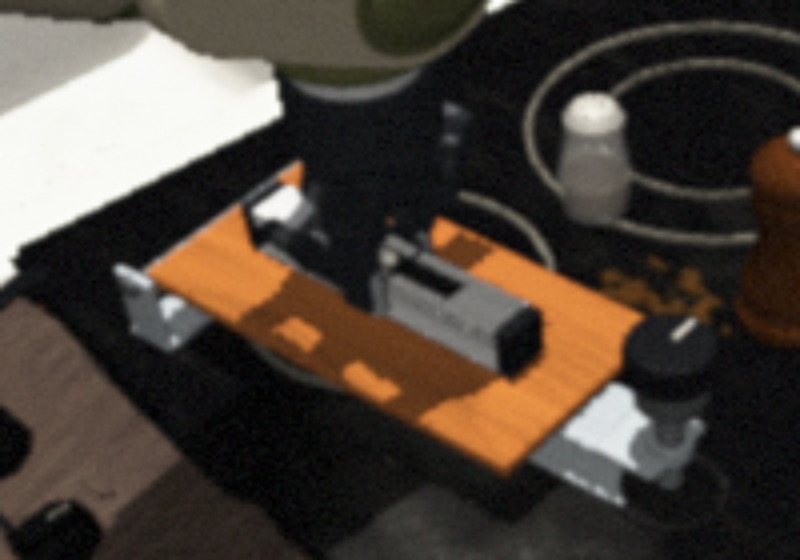

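The level is seated on the board; releasing.

Request:
drive_tool(
  gripper=[1, 1, 1, 1, 1, 1, 1],
  dp=[
    [0, 0, 0],
    [0, 0, 0],
    [0, 0, 0],
    [0, 0, 0],
    [0, 0, 0],
    [0, 0, 0],
    [0, 0, 0],
  ],
  twist=[0, 0, 0, 0, 0, 0, 0],
)

```text
time_s: 10.0
eef_pos: [569.0, 144.7, 60.5]
ee_rot: [-0.0, 0.642, 0.767, -0.0]
force: [-0.3, 0.4, 0.1]
grip_width: 1.004
```

Request:
drive_tool(
  gripper=[1, 1, 1, 1, 1, 1],
  dp=[
    [0, 0, -0.05],
    [0, 0, -0.2],
    [0, 0, -0.4],
    [0, 0, -0.6],
    [0, 0, -0.65],
    [0, 0, -0.65],
  ],
  twist=[0, 0, 0, 0, 0, 0],
)

```text
time_s: 10.6
eef_pos: [569.6, 144.8, 192.5]
ee_rot: [0.001, 0.642, 0.767, 0.001]
force: [-0.1, 0.1, -0.4]
grip_width: 0.997
```

Run:
```python
from h import *
s=ctrl.sense();print(s['time_s'],s['eef_pos'],s['force'],s['grip_width'],s['joints']);print(q2R(s['ee_rot']).round(4))
c=cap('scene','s7');cv2.imwrite('pics/z8.png',cv2.resize(c['pixels'][150:310,170:370,::-1],None,fx=4,fy=3.5))
```

```text
10.6 [569.62517382 144.77482165 192.45765474] [-0.0548058   0.14626753 -0.43816933] 0.9972929662342909 [ 4.97009646e-02  4.78971208e-01  1.36032728e+00 -1.30879984e-05
  1.29865567e+00 -1.27377175e-01]
[[-1.762e-01  9.844e-01  3.600e-03]
 [ 9.844e-01  1.762e-01  2.000e-04]
 [-5.000e-04  3.600e-03 -1.000e+00]]
```

View pics/z8.png

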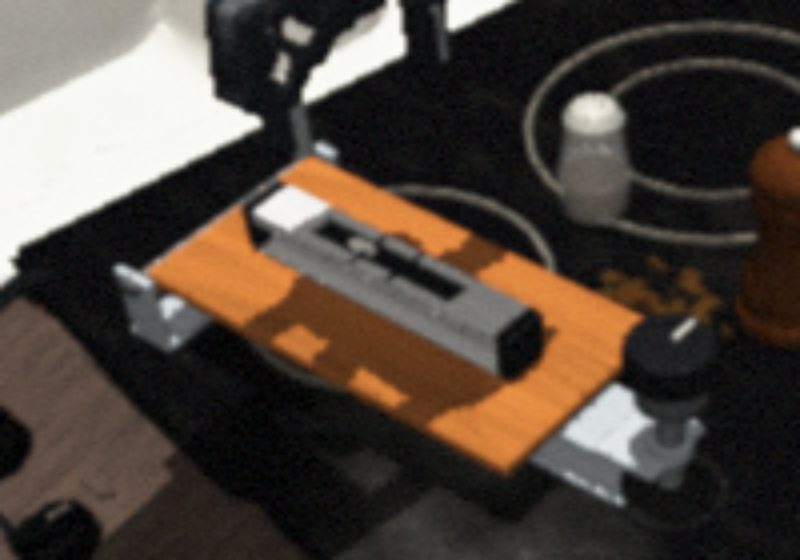

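The level stands on the board, and the bubble at about (360,245) in the crop is towards the hinge end, as expected. Next, move to the knob.

Request:
drive_tool(
  gripper=[1, 1, 1, 1, 1, 1],
  dp=[
    [-0.2, 0.008, 0],
    [-0.4, 0.008, 0],
    [-0.6, 0.008, 0],
    [-0.8, 0.008, 0.1],
    [-0.881, 0.008, 0.2],
    [-0.881, 0.008, 0.2],
  ],
  twist=[0, 0, 0, 0, 0, 0],
)

```text
time_s: 11.25
eef_pos: [599.8, -30.3, 145.8]
ee_rot: [-0.004, 0.643, 0.766, -0.002]
force: [0.6, -0.0, 0.0]
grip_width: 1.002
```

Run:
```python
from h import *
s=ctrl.sense();print(s['time_s'],s['eef_pos'],s['force'],s['joints'])
c=cap('scene','s8');t=cap('top','t8')
o=np.zeros((600,800,3),np.uint8)
o[:480,:400]=cv2.resize(c['pixels'][150:310,200:370,::-1],(400,480));o[:400,400:]=cv2.resize(t['pixels'][180:340,220:380,::-1],(400,400));cv2.imwrite('pics/z9.png',o)
```

```text
11.25 [599.84492408 -30.25922428 145.83326947] [ 0.62135243 -0.03012232  0.04247765] [-2.45155314e-01  5.55367560e-01  1.36591283e+00 -2.82345224e-04
  1.22854942e+00 -4.18937882e-01]
```

View pics/z9.png

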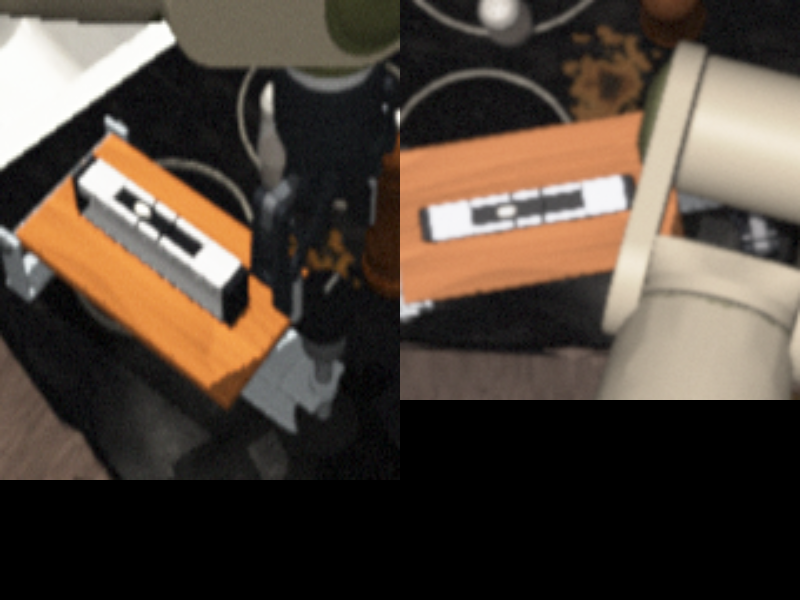

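Level, marks and bubble are visible in both views. In the top crop the bubble is at (507,211) with the marks at 514 and 541, so it is about 19 mm towards the hinge. Descending to the knob.

Request:
drive_tool(
  gripper=[1, 1, 1, 1, 1],
  dp=[
    [0, 0, 0.1],
    [0, 0, 0.2],
    [0, 0, 0.27],
    [0, 0, 0.27],
    [0, 0, 0.27],
  ],
  twist=[0, 0, 0, 0, 0],
)

```text
time_s: 11.85
eef_pos: [602.0, -28.0, 97.3]
ee_rot: [0.0, 0.642, 0.767, 0.0]
force: [0.4, -0.1, 0.0]
grip_width: 1.0
```

Run:
```python
from h import *
s=ctrl.sense();print(s['time_s'],s['eef_pos'],s['force'])
c=cap('scene','s9');cv2.imwrite('pics/z10.png',cv2.resize(c['pixels'][190:310,270:390,::-1],None,fx=5,fy=5))
```

```text
11.85 [602.00814284 -27.98477947  97.26975151] [ 0.37300553 -0.11589195  0.04608945]
```

View pics/z10.png

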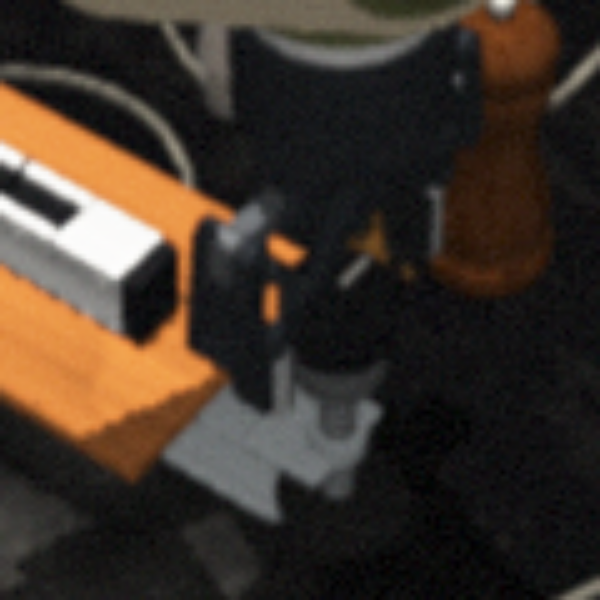

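The fingers straddle the knob (knob pointer at (355,270) in the crop, near finger at (240,310)). Grip, then press about 7 mm.

Request:
drive_tool(
  gripper=[0, 0, 0, 0, 0, 0, 0, 0],
  dp=[
    [0, 0, 0],
    [0, 0, 0],
    [0, 0, 0],
    [0, 0, 0],
    [0, 0, 0],
    [0, 0, 0],
    [0, 0, 0],
    [0, 0, 0],
  ],
  twist=[0, 0, 0, 0, 0, 0, 0, 0],
  newtons=60,
)

```text
time_s: 12.7
eef_pos: [603.1, -28.3, 97.7]
ee_rot: [0.002, 0.642, 0.767, 0.001]
force: [5.2, 1.7, 2.7]
grip_width: 0.498
```

Request:
drive_tool(
  gripper=[0, 0, 0, 0, 0],
  dp=[
    [0, 0, 0.015],
    [0, 0, 0.03],
    [0, 0, 0.036],
    [0, 0, 0.036],
    [0, 0, 0.036],
  ],
  twist=[0, 0, 0, 0, 0],
)

```text
time_s: 13.2
eef_pos: [603.2, -28.3, 91.3]
ee_rot: [0.002, 0.642, 0.767, 0.001]
force: [2.9, 2.2, 9.2]
grip_width: 0.5
```

Run:
```python
from h import *
s=ctrl.sense();print(s['time_s'],s['eef_pos'],s['force'],s['wrist_torque'],s['grip_width'],s['joints'])
```

```text
13.2 [603.24450948 -28.32239676  91.30000696] [2.89234152 2.16821443 9.18487347] [ 0.36200394 -0.29545846 -0.02186268] 0.4998362051532837 [-2.41077312e-01  6.15630591e-01  1.41992349e+00  9.69114597e-04
  1.10113814e+00 -4.18590374e-01]
```

The knob is gripped and pressed about 6.4 mm at 9.2 N, which agrees with the spring data. Now turn clockwise about 1.2 rad, pressing slightly deeper.

Request:
drive_tool(
  gripper=[0, 0, 0, 0, 0, 0, 0, 0, 0, 0, 0, 0, 0],
  dp=[
    [0, 0, 0.003],
    [0, 0, 0.003],
    [0, 0, 0.003],
    [0, 0, 0.003],
    [0, 0, 0.003],
    [0, 0, 0.003],
    [0, 0, 0.003],
    [0, 0, 0.003],
    [0, 0, 0.003],
    [0, 0, 0.003],
    [0, 0, 0.003],
    [0, 0, 0.003],
    [0, 0, 0.003],
  ],
  twist=[0, 0, 0.08, 0.16, 0.24, 0.32, 0.4, 0.48, 0.56, 0.64, 0.7, 0.76, 0.76],
)

```text
time_s: 14.5
eef_pos: [601.8, -27.6, 90.1]
ee_rot: [-0.0, 0.962, 0.272, 0.001]
force: [-3.5, 5.6, 9.6]
grip_width: 0.498
```

Request:
drive_tool(
  gripper=[0, 0, 0, 0, 0, 0, 0, 0, 0, 0, 0, 0, 0, 0, 0, 0, 0, 0, 0, 0],
  dp=[
    [0, 0, 0],
    [0, 0, 0],
    [0, 0, 0],
    [0, 0, 0],
    [0, 0, 0],
    [0, 0, 0],
    [0, 0, 0],
    [0, 0, 0],
    [0, 0, 0],
    [0, 0, 0],
    [0, 0, 0],
    [0, 0, 0],
    [0, 0, 0],
    [0, 0, 0],
    [0, 0, 0],
    [0, 0, 0],
    [0, 0, 0],
    [0, 0, 0],
    [0, 0, 0],
    [0, 0, 0],
  ],
  twist=[0, 0, 0, 0, 0, 0, 0, 0, 0, 0, 0, 0, 0, 0, 0, 0, 0, 0, 0, 0],
)

```text
time_s: 16.5
eef_pos: [601.8, -27.6, 90.1]
ee_rot: [-0.001, 0.962, 0.274, 0.001]
force: [-3.1, 5.6, 10.1]
grip_width: 0.499
```

Run:
```python
from h import *
s=ctrl.sense();print(s['time_s'],s['eef_pos'],s['force'],s['wrist_torque'],s['grip_width'],s['joints'])
c=cap('scene','s10');t=cap('top','t10')
o=np.zeros((600,800,3),np.uint8)
o[:480,:400]=cv2.resize(c['pixels'][190:310,230:330,::-1],(400,480),interpolation=cv2.INTER_CUBIC);o[:300,400:]=cv2.resize(t['pixels'][230:290,225:305,::-1],(400,300),interpolation=cv2.INTER_CUBIC);cv2.imwrite('pics/z11.png',o)
```

```text
16.5 [601.81000908 -27.56233714  90.08504999] [-3.06685998  5.62540454 10.07641216] [0.93256648 0.66535052 0.04239143] 0.4989161239999448 [-0.24065358  0.61634441  1.42226443  0.00160565  1.10250357  0.77523704]
```

View pics/z11.png

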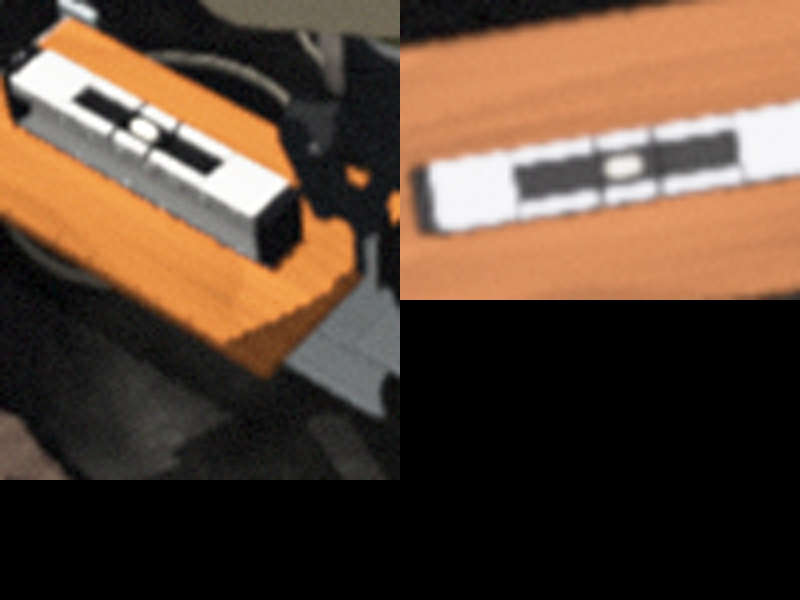

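In the top crop the marks are at x = 598 and 656 and the bubble at 623, so it is about 1.7 mm short. Add 0.12 rad more.

Request:
drive_tool(
  gripper=[0, 0, 0, 0, 0, 0, 0, 0, 0, 0, 0, 0, 0, 0, 0, 0, 0, 0, 0, 0],
  dp=[
    [0, 0, 0],
    [0, 0, 0],
    [0, 0, 0],
    [0, 0, 0],
    [0, 0, 0],
    [0, 0, 0],
    [0, 0, 0],
    [0, 0, 0],
    [0, 0, 0],
    [0, 0, 0],
    [0, 0, 0],
    [0, 0, 0],
    [0, 0, 0],
    [0, 0, 0],
    [0, 0, 0],
    [0, 0, 0],
    [0, 0, 0],
    [0, 0, 0],
    [0, 0, 0],
    [0, 0, 0],
  ],
  twist=[0.04, 0.08, 0.08, 0.08, 0.08, 0.08, 0.08, 0.08, 0.08, 0.08, 0.08, 0.08, 0.08, 0.08, 0.08, 0.08, 0.08, 0.08, 0.08, 0.08],
)

```text
time_s: 18.6
eef_pos: [601.7, -27.4, 90.1]
ee_rot: [-0.001, 0.977, 0.213, 0.0]
force: [-3.6, 6.8, 10.1]
grip_width: 0.495
```

Run:
```python
from h import *
s=ctrl.sense();print(s['time_s'],s['eef_pos'],s['force'],s['wrist_torque'],s['grip_width'])
c=cap('scene','s11');t=cap('top','t11')
o=np.zeros((600,800,3),np.uint8)
o[:480,:400]=cv2.resize(c['pixels'][190:310,230:330,::-1],(400,480),interpolation=cv2.INTER_CUBIC);o[:300,400:]=cv2.resize(t['pixels'][230:290,225:305,::-1],(400,300),interpolation=cv2.INTER_CUBIC);cv2.imwrite('pics/z12.png',o)
# bubble vs vial in top view
for n in('t10','t11'):
    g=load(n)['pixels'].min(2).astype(float)
    a=np.array([225+516/5-80,230+181/5-0]) # vial line in px
    p0=np.array([225+(516-400)/5,230+183/5]);p1=np.array([225+(738-400)/5,230+150/5]);d=(p1-p0)/np.linalg.norm(p1-p0);L=np.linalg.norm(p1-p0)
    def line(off):
        tt=np.arange(-6,L+6,.25);q=p0+tt[:,None]*d+off*np.array([-d[1],d[0]])
        return tt,cv2.remap(g.astype(np.float32),q[:,0].astype(np.float32)[None],q[:,1].astype(np.float32)[None],1)[0]
    tt,v=line(0);k=(tt>4)&(tt<L-4);w=np.clip(v-130,0,None)*k;b=(w*tt).sum()/w.sum()
    e0=tt[(v<130)&(tt>-3)][0];e1=tt[(v<130)&(tt<L+3)][-1]
    print(n,b,e0,e1,(e0+e1)/2)
    for off in(-5,5):
        tt,v=line(off);m=[tt[(tt>x)&(tt<x+12)][np.argmin(v[(tt>x)&(tt<x+12)])] for x in (L/2-12,L/2)];print(off,m,np.mean(m))
for b,p in {'mill':(326,176),'shaker':(260,184)}.items(): pass
```

```text
18.6 [601.72221167 -27.40786628  90.06378053] [-3.61337709  6.81377444 10.08105103] [ 1.01538856  0.74301081 -0.02484247] 0.4954794528212638
t10 21.31049534519244 0.25 44.0 22.125
-5 [np.float64(16.75), np.float64(27.75)] 22.25
5 [np.float64(16.25), np.float64(27.5)] 21.875
t11 22.09765167806997 0.0 44.0 22.0
-5 [np.float64(16.75), np.float64(27.75)] 22.25
5 [np.float64(16.25), np.float64(28.25)] 22.25
```

View pics/z12.png

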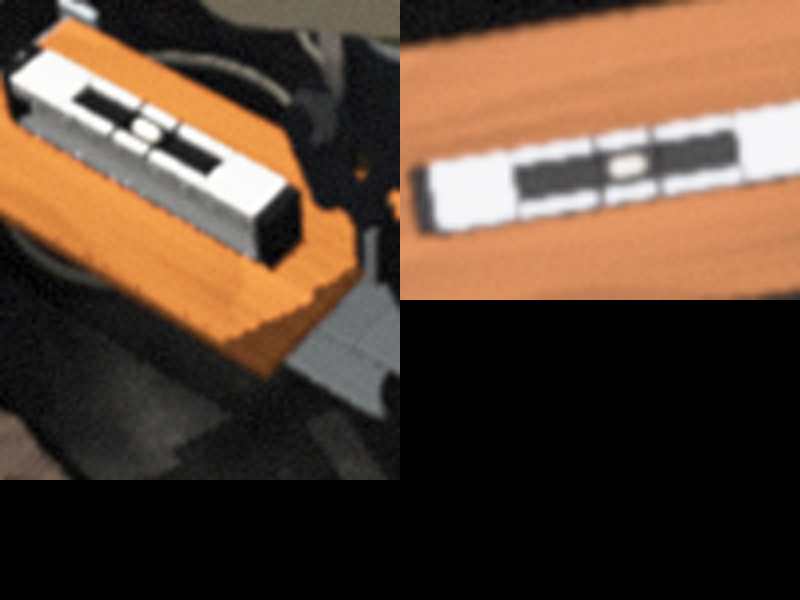

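View pics/t11.png

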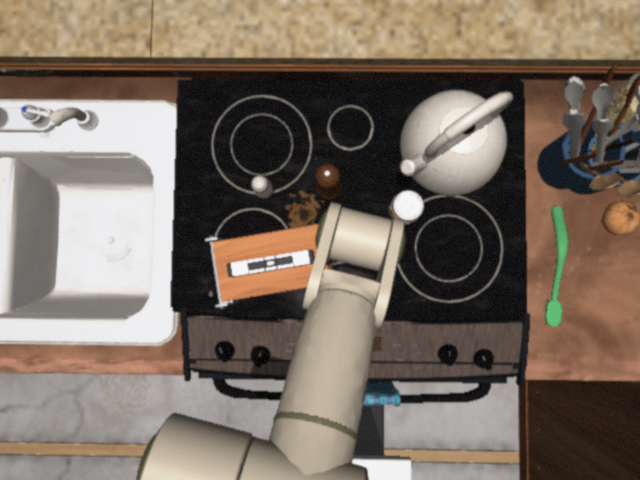

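The bubble reads 22.1 px along the vial, against a mid-mark position of about 22.1–22.25 px, so it is within about 0.5 mm of centre. The jar (407,206), mill (326,177) and shaker (260,184) have not moved. Handing in.

Run:
```python
from h import *
print(job.finish_job()); s=ctrl.sense(); print(s['time_s'],s['eef_pos'],s['force'])
```

```text
the job is handed in; nothing more can be done
None
the job is handed in; nothing more can be done
```

I stood the level lengthways on the middle of the board and let it go. I then gripped the knob, pressed it down and turned it about 1.3 rad clockwise. The job was handed in at about 18.7 s of the 45 s allowed, with the knob still gripped and pressed. It reported no verdict.

My last checks before handing in:
- **Bubble:** within about 0.5 mm of the middle between the marks, measured in the top view; the scene view looked the same. The limit is 4 mm.
- **Knob press:** about 7.5 mm by how far the arm moved down, with 10 N on the wrist. That agrees with the spring figures given. I set the grip to 60 N, and the opening stayed at about 0.50.
- **Level:** standing along the board, untouched.
- **Bystanders:** the jar, mill and shaker were at the same pixels as at the start.

**What didn't fully agree:** the two-view corner heights for the board scattered by several mm, with one corner's rays missing each other by 8.7 mm. I therefore found the board's height by touch when lowering the level. A sideways force of about 7.5 N remained on the wrist at the end. It was steady and far below the 120 N limit, probably because the grip was 1–2 mm off the knob's centre.

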